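Feed the red standoff insulator to the chute stop

ROBOT

A 6-joint arm with a two-finger parallel gripper is mounted at the origin on the work surface. World frame = base frame: x ahead of the robot, y to its left, z up, the work surface at z = 0. Lengths are in m, angles in rad, forces in N, time in s.
With the tool pointing down it reaches from about 0.35 to 0.725 m from the base axis. Payload 6 kg.
Tool frame: the origin (TCP) lies on the centre line of the jaws, within the pads' length; the fingertips stand env.tips_ahead ahead of it and the grasp point (between the pads) lies 11 mm behind it (env.tips_ahead is the distance from the TCP to the fingertips, in m); x points along the fingers, y is the direction in which the jaws open and shut, and the axes are right-handed (so a half turn about x gives the same grasp; the last joint's range is limited). The gripper opens to 85 mm and grips with 20 to 120 N. Pads are 22 mm wide; open, the fingers measure 114 mm over their backs; the gripper's body (76 mm by 85 mm) begins 54 mm behind the grasp point. The pads swing forward as they close: fully open they stand 13 mm farther back than shut.
Start: joints at [1.58, 0.04, 0.085, 0, -1.615, -0.334], TCP at [0.191, 0.569, 0.239] pointing down, gripper open.
Joint ranges: [-2.56, 2.56], [-1.29, 2.01], [-1.08, 1.49], [-3.29, 1.98], [-2.81, -0.18], [-2.99, 2.99]. Speed limits (rad/s): [2.57, 2.57, 3.01, 3.14, 3.14, 3.14].

INTERFACE

Orientations are given as a unit quaternion [w, x, y, z].
In Python, from bench import env gives the robot as it stands. The module is installed in compiled form; this text tells all that it offers.
- The arm moves only by the shell command python3 -m handwheel 'ROWS' [OPENING]. ROWS is JSON, a list of rows, each a list of 2 entries, a list of its own where there are three numbers: the shift along the world's x, y, z in mm, then the turn, a rotation vector about the world's x, y, z in rad. In form: [[[tx, ty, tz], [rx, ry, rz]], ...]. A call has 1 to 8 rows; each row shifts and turns the commanded pose from where the row before left it; what a row does not reach is not made up. A row lasts 1/8 s, in which the tool goes at most 62.5 mm and 10.7 degrees, less where a joint would pass 70% of its speed; a pose out of reach is approached as far as the arm can. A call with a gripper value outside its range is refused whole. OPENING is the opening, from 0 (shut) to 1 (fully open), set as the call begins (- or left out, the last holds). The fingers move at their own pace and stop on an object; the grip force is fixed at half the most. Time passes only in rows, so rows that do not move let the fingers close. It gives the time, the measured TCP pose, the force and the opening at its end, in the units of the state.
- env.sense(): the state, without advancing time (a new reading comes with each control period).
- env.read_camera(name): name is "scene" or "side" or "wrist"; returns the picture (384x512x3 uint8, red, green, blue); there is no depth.
- env.camera_params(name): a dict with "fx", "fy", "cx", "cy" (pixels), "k1" (the pictures are not rectified: a ray, as slopes to the right and down, at radius r is drawn at 1 + k1 r^2 times it, then the intrinsics apply), "view" (4x4, takes a point from world to camera coordinates); the wrist camera has in their place "hand_eye" (4x4, takes a point from camera to tool coordinates, whose origin is the TCP and whose axes are the tool frame's). Camera axes: x right, y up, looking along -z (the intrinsics and any distortion apply to the point x, -y, -z); pixel columns grow to the right and rows downward; lengths in m; the calibration is good to about 2 mm. A picture is of the moment at which its call begins: read the wrist's pose just before it. camera_params takes no time and is no camera call.
- env.job_done(): hands the job in, once; it reports no verdict.
The state is a dict: "time": time; "joints": joint angles; "dq": joint speeds; "effort": joint torques, N m; "position": TCP position; "tool_rot": TCP orientation; "force": force on the tool from outside, world axes, zero at the start; "torque": the same for the moment, N m; "width": opening from 0.0 (shut) to 1.0 (fully open).
Only numpy, scipy, OpenCV 4.12 (cv2) and the standard library are available. Lean on these libraries where they do the work, as an engineer would, in place of code of your own. Each camera call takes 0.05 s, during which the arm holds its last target.

TASK

On the bench stands a sloped three-lane feed chute with a standoff or bushing hung up part-way down each lane. Push the red ribbed insulator down its lane until it rests against the yellow stop at the low end, standing flat on the lane floor, without lifting it out of the lane. Leave the white insulator and the brass bushing where they are.

Things in the scene. Friction and masses are not known exactly. Their poses are not given: they have to be found in the camera images.
- red_mid (a point): The part to push: red ribbed standoff insulator with a brass insert in its top, a round puck 46 mm in diameter, 34 mm high, 0.08 to 0.17 kg. The point is its centre, half-way up (17 mm above the lane floor); z is its own axis, square to the sloped floor. It stands in any one of the three lanes, held by friction: it does not slide by itself.
- stop (a point): Middle of the uphill face of the rigid yellow stop at the low end of the red part's lane, 17 mm above the lane floor (stop 26 mm high). x: downhill along the lane (13 deg below level); y: level, across; z: square to the floor. Lane centre at y = 0, 52 mm wide, walls 10 mm high, floor from x = -320 mm to 0; next lane 72 mm away. Red touching the stop has its centre at x = -23 mm, z = 0.
- white_mid (a point): Bystander: white ribbed insulator with a brass insert, same size as the red one (46 mm diameter, 34 mm high), standing in another lane; the point is its centre. To be left alone.
- bush_mid (a point): Bystander: plain brass bushing with a dark bore, 46 mm diameter, 34 mm high, standing in another lane; the point is its centre. To be left alone.
There are look-alikes about, which are no part of the job. What is shaped like the part that bears red_mid but orange or turquoise is not meant.

How it is judged:
By the outcome, as a careful person would: the job done as asked, in the order asked, and still so for the second after the job is handed in, with the robot touching nothing.
It also fails if it takes over 32 s, if anything falls off the work surface, if the arm or the gripper's body presses on something with over 40 N, if the wrist force passes 120 N, or if a joint passes its speed limit or range.

## Working session

There is one attempt and no reset: what is moved stays moved. The work goes in short steps, Python scripts to look and compute and a shell command to move; the robot and the scene stay as the last step left them, time stands still between calls to the robot, and variables do not carry over. Pictures are saved under pics/ and viewed, and the job is handed in when it is done.

```bash
mkdir -p pics
python3 - <<'E'
from bench import env
import cv2,numpy as np
np.set_printoptions(precision=4,suppress=True)
print(env.sense(), env.tips_ahead)
for n in("scene","side","wrist"):
    im=env.read_camera(n); cv2.imwrite(f"pics/{n}0.png",im[:,:,::-1])
    print(n,env.camera_params(n))
E
```

```text
{'time': 0.0, 'joints': array([ 1.5797,  0.0408,  0.0838, -0.0005, -1.6155, -0.3337]), 'dq': array([-0.0015,  0.0003,  0.0011, -0.0002, -0.0001,  0.0003]), 'effort': array([  0.0006, -36.8212,  34.7419,   6.932 ,  -0.0054,   0.    ]), 'position': array([0.1913, 0.5684, 0.2383]), 'tool_rot': array([ 0.1137, -0.6977,  0.1149,  0.6979]), 'force': array([-0.8228,  0.8948, -1.0026]), 'torque': array([0.0354, 0.0071, 0.033 ]), 'width': 0.997689924115703} 0.008
scene {'fx': 409.3925738194326, 'fy': 409.3925738194326, 'cx': 259.46355830392525, 'cy': 191.33956398860775, 'k1': -0.12222029512434768, 'view': array([[ 0.3697,  0.9291,  0.0099, -0.2449],
       [-0.71  ,  0.2756,  0.6481,  0.3969],
       [ 0.5994, -0.2467,  0.7615, -1.191 ],
       [ 0.    ,  0.    ,  0.    ,  1.    ]])}
side {'fx': 389.696410606333, 'fy': 389.696410606333, 'cx': 254.76719307092327, 'cy': 187.04179799247177, 'k1': -0.11143892589159148, 'view': array([[-0.9472, -0.32  , -0.0228,  0.6051],
       [ 0.1688, -0.5574,  0.8129, -0.1874],
       [-0.2728,  0.7661,  0.5819, -0.6763],
       [ 0.    ,  0.    ,  0.    ,  1.    ]])}
wrist {'fx': 302.07654757340094, 'fy': 302.07654757340094, 'cx': 252.75313980335403, 'cy': 191.0558993438441, 'k1': 0.009003907537211342, 'hand_eye': array([[-0.0001,  0.2639, -0.9646, -0.1355],
       [ 1.    ,  0.    , -0.0001,  0.0006],
       [ 0.    , -0.9646, -0.2639, -0.067 ],
       [ 0.    ,  0.    ,  0.    ,  1.    ]])}
```

View pics/scene0.png

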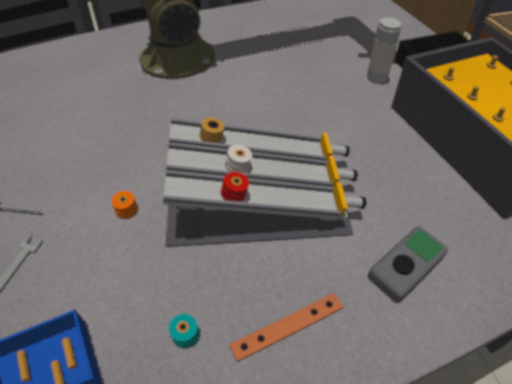

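View pics/side0.png

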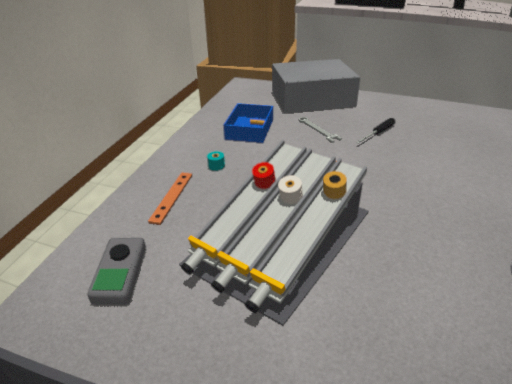

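View pics/wrist0.png

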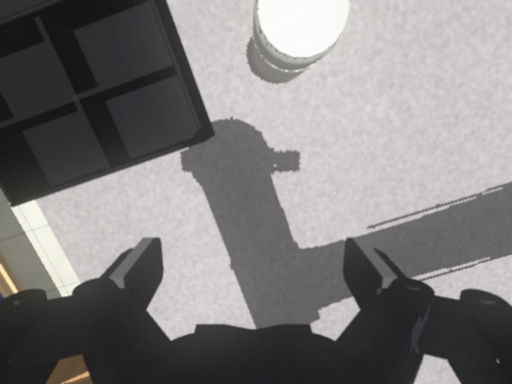

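Candidates: the red puck at scene (235,185) / side (263,175) is in a lane and is red. Orange at scene (124,204) and turquoise at scene (184,330) both stand on the table, so they are look-alikes. I'll confirm in an enlarged crop.

```bash
cat > h.py <<'E'
import cv2,numpy as np
from bench import env
np.set_printoptions(precision=4,suppress=True)
def ray(n,uv):
    p=env.camera_params(n)
    q=(np.array(uv,float)-[p['cx'],p['cy']])/[p['fx'],p['fy']]
    s=q.copy()
    for _ in range(30): s=q/(1+p['k1']*(s@s))
    d=np.array([s[0],-s[1],-1]); V=p['view']; R=V[:3,:3]
    d=R.T@d; return -R.T@V[:3,3], d/np.linalg.norm(d)
def tri(a,b):
    (o1,d1),(o2,d2)=ray('scene',a),ray('side',b)
    A=np.stack([d1,-d2],1); t=np.linalg.lstsq(A,o2-o1,rcond=None)[0]
    x,y=o1+t[0]*d1,o2+t[1]*d2
    return (x+y)/2, np.linalg.norm(x-y)*1000
def proj(n,X):
    p=env.camera_params(n); c=p['view']@np.append(X,1); s=np.array([c[0],-c[1]])/-c[2]
    return s*(1+p['k1']*(s@s))*p['fx']+[p['cx'],p['cy']]
E
python3 - <<'E'
import cv2
a=cv2.imread('pics/scene0.png')[110:250,155:375]; b=cv2.imread('pics/side0.png')[135:305,180:380]
cv2.imwrite('pics/cs.png',cv2.resize(a,None,fx=3.6,fy=3.6,interpolation=cv2.INTER_CUBIC))
cv2.imwrite('pics/cd.png',cv2.resize(b,None,fx=3.5,fy=3.5,interpolation=cv2.INTER_CUBIC))
E
```

```text
(no output)
```

View pics/cs.png

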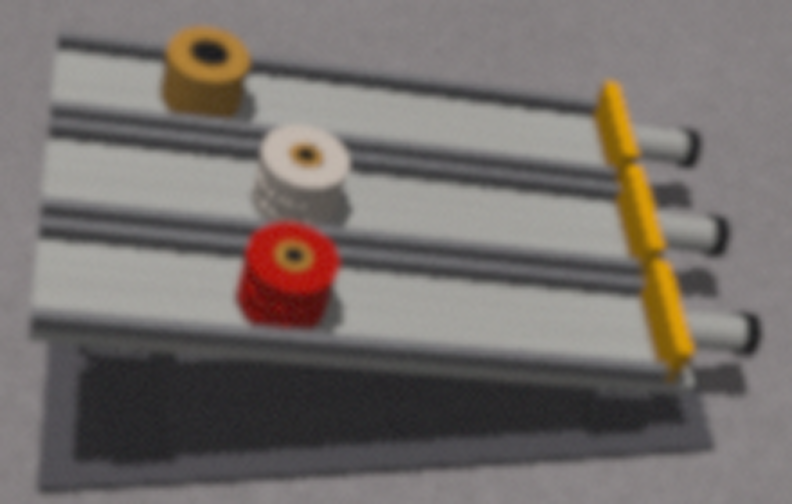

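View pics/cd.png

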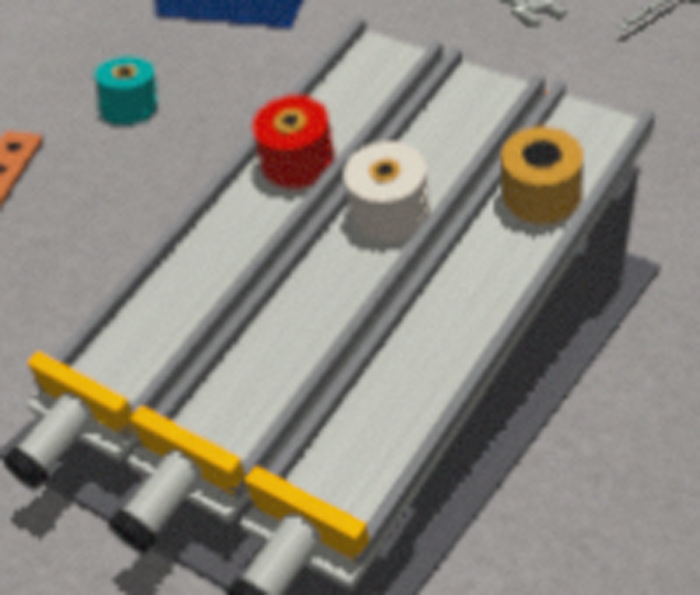

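The crops confirm it: the red ribbed puck with a brass insert is in the outer lane (scene crop insert at 294,255; side crop at 291,120), and white is in the middle lane beside it. Next I triangulate it.

Run:
```python
from h import *
S=lambda u,v:((u+.5)/3.6+155-.5,(v+.5)/3.6+110-.5); D=lambda u,v:((u+.5)/3.5+180-.5,(v+.5)/3.5+135-.5)
P={}
for n,a,b in [('red',(294,255),(291,120)),('white',(306,154),(385,170)),('bush',(208,52),(542,153)),
 ('upR',(35,322),(362,22)),('upB',(60,38),(652,118)),
 ('stopR_out',(682,362),(36,353)),('stopR_in',(655,262),(128,404)),('stopB_out',(607,84),(364,532)),('stopB_in',(628,160),(252,472)),('capR',(752,333),(22,465)),('capB',(692,148),(250,588))]:
    P[n],e=tri(S(*a),D(*b)); print(n,P[n],round(e,1))
yd=P['upB']-P['upR']; print('across',yd,np.degrees(np.arctan2(yd[1],yd[0])),np.linalg.norm(yd))
yd=P['stopB_out']-P['stopR_out']; print('across',yd,np.degrees(np.arctan2(yd[1],yd[0])),np.linalg.norm(yd))
```

```text
red [ 0.6304 -0.0328  0.1223] 2.1
white [ 0.5652 -0.0027  0.1201] 1.1
bush [ 0.4822 -0.0288  0.1311] 0.9
upR [ 0.623  -0.1602  0.1205] 4.8
upB [ 0.4272 -0.0997  0.1204] 1.4
stopR_out [0.7202 0.1409 0.0649] 4.2
stopR_in [0.6565 0.1611 0.0656] 1.9
stopB_out [0.5194 0.2044 0.0649] 0.9
stopB_in [0.5812 0.185  0.0647] 1.9
capR [0.703  0.1982 0.0425] 4.1
capB [0.5666 0.2376 0.0445] 5.9
across [-0.1958  0.0605 -0.0001] 162.82915623662623 0.2049073793592981
across [-0.2007  0.0635 -0.    ] 162.44605829878358 0.210530099463292
```

```bash
cat >> h.py <<'E'
from scipy.spatial.transform import Rotation as Ro
az=np.radians(72.6); c,s=np.cos(np.radians(13)),np.sin(np.radians(13))
hx=np.array([np.cos(az),np.sin(az),0]); XL=c*hx-[0,0,s]; YL=np.array([-np.sin(az),np.cos(az),0]); ZL=s*hx+np.array([0,0,c])
RED=np.array([.6304,-.0328,.1223])-.017*ZL; STOP=np.array([.6884,.151,.0652])-.009*ZL
RL=np.stack([XL,YL,ZL],1)
def tool(): 
    st=env.sense(); q=st['tool_rot']; return st,np.array(st['position']),Ro.from_quat(np.r_[q[1:],q[0]])
E
python3 - <<'E'
from h import *
st,p,R=tool(); print(R.as_matrix())
print('red in stop',RL.T@(RED-STOP)*1e3)
print('XL',XL,'ZL',ZL)
t=np.radians(4); a=-ZL*np.cos(t)+XL*np.sin(t)
for y in (YL,-YL,np.cross(YL,a),-np.cross(YL,a)):
    D=Ro.from_matrix(np.stack([a,y,np.cross(a,y)],1)); print('rotvec',(D*R.inv()).as_rotvec(),np.degrees((D*R.inv()).magnitude()))
print('entry',RED-.060*XL, 'd',(RED-.060*XL-p)*1e3)
o,d=ray('scene',(380,80)); b=o-d*o[2]/d[2]; o,d=ray('scene',(388,20)); 
k=np.dot(b[:2]-o[:2],d[:2])/np.dot(d[:2],d[:2]); print('bottle',b,o+k*d)
E
```

```text
[[-0.0003 -0.3191 -0.9477]
 [-0.0014 -0.9477  0.3191]
 [-1.      0.0014 -0.0002]]
red in stop [-200.6387    0.3822    4.2809]
XL [ 0.2914  0.9298 -0.225 ] ZL [0.0673 0.2147 0.9744]
rotvec [-0.1541 -0.0803 -1.5461] 89.14355201468054
rotvec [-0.0781  0.1567  1.5882] 91.54941028620107
rotvec [-0.148   0.0483  0.0211] 9.00065791313697
rotvec [-0.0761 -0.235  -3.1107] 178.7934390358036
entry [ 0.6118 -0.0922  0.1192] d [ 420.4315 -660.6409 -119.2636]
bottle [0.3137 0.5034 0.    ] [0.3026 0.4903 0.1774]
```

```bash
python3 -m handwheel '[[[0,0,40],[0,0,0]],[[30,-47,0],[-0.015,-0.008,-0.155]],[[30,-47,0],[-0.015,-0.008,-0.155]],[[30,-47,0],[-0.015,-0.008,-0.155]],[[30,-47,0],[-0.015,-0.008,-0.155]],[[30,-47,0],[-0.015,-0.008,-0.155]],[[30,-47,0],[-0.015,-0.008,-0.155]],[[30,-47,0],[-0.015,-0.008,-0.155]]]' 0
python3 -m handwheel '[[[30,-47,0],[-0.015,-0.008,-0.155]],[[30,-47,0],[-0.015,-0.008,-0.155]],[[30,-47,0],[-0.015,-0.008,-0.155]],[[30,-47,0],[0,0,0]],[[30,-47,0],[0,0,0]],[[30,-47,0],[0,0,0]],[[30,-47,0],[0,0,0]]]'
cat > where.py <<'E'
from h import *
st,p,R=tool(); t=np.radians(4); a=-ZL*np.cos(t)+XL*np.sin(t)
D=Ro.from_matrix(np.stack([a,YL,np.cross(a,YL)],1))
print('t',st['time'],'p',p,'lane(mm, stop)',RL.T@(p-STOP)*1e3,'rel red',RL.T@(p-RED)*1e3,'rot left',(D*R.inv()).as_rotvec(),'entry d',(RED-.060*XL-p)*1e3)
print('force lane',RL.T@st['force'],'tips',env.tips_ahead,'w',st['width'],st['joints'])
E
python3 where.py
```

```text
time: 1.15
position: [0.402, 0.238, 0.2792]
tool_rot: [-0.427, 0.561, -0.491, -0.512]
force: [-0.7, 0.7, 0.1]
width: -0.0
time: 2.02
position: [0.6122, -0.0911, 0.2789]
tool_rot: [0.526, -0.449, 0.612, 0.384]
force: [0.7, 1.0, 0.3]
width: -0.001
t 2.025 p [ 0.6122 -0.0911  0.2789] lane(mm, stop) [-295.3608    0.3533  160.1577] rel red [-94.7221  -0.0289 155.8768] rot left [-0.0026  0.0037  0.0033] entry d [  -0.3961   -1.1674 -159.6925]
force lane [ 1.0507 -0.3357  0.5341] tips 0.008 w -0.0007156310685725422 [ 0.2492  0.1227  0.1898  0.1331 -1.7158 -0.5423]
```

```bash
python3 -m handwheel '[[[0,-1,-50],[0,0.004,0.003]],[[0,0,-50],[0,0,0]],[[0,0,-20],[0,0,0]],[[0,0,0],[0,0,0]]]'
python3 where.py
python3 - <<'E'
from h import *
a=env.read_camera('scene')[80:250,155:375,::-1]; b=env.read_camera('side')[75:275,180:400,::-1]
cv2.imwrite('pics/a1.png',np.hstack([cv2.resize(a,(440,340)),cv2.resize(b,(352,320)).copy() if 0 else cv2.resize(b,(360,340))]))
E
```

```text
time: 2.52
position: [0.6111, -0.0904, 0.1587]
tool_rot: [0.523, -0.449, 0.613, 0.385]
force: [-0.1, -0.4, 0.3]
width: 0.007
t 2.525 p [ 0.6111 -0.0904  0.1587] lane(mm, stop) [-268.0636    1.5889   43.1156] rel red [-67.4249   1.2067  38.8347] rot left [-0.0017 -0.0019  0.0001] entry d [  0.7025  -1.7934 -39.5096]
force lane [-0.5058 -0.0157  0.236 ] tips 0.008 w 0.006561464460114647 [ 0.2506  0.1226 -0.0283  0.1316 -1.5051 -0.5685]
```

View pics/a1.png

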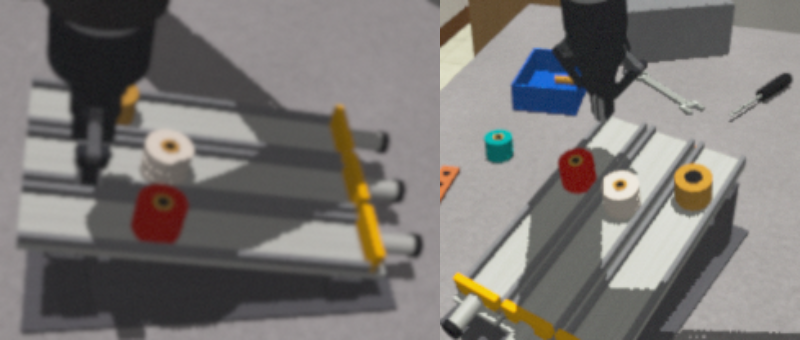

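The closed fingertips (left panel 90,175; right panel 600,110) are above the red lane, uphill of red, and nothing has moved. Next I lower them to mid-height.

```bash
python3 -m handwheel '[[[0,-1,-20],[0,0,0]],[[0,-1,-10],[0,0,0]],[[0,0,-8],[0,0,0]],[[0,0,0],[0,0,0]]]'
python3 where.py
python3 - <<'E'
from h import *
a=env.read_camera('scene')[80:250,155:375,::-1]; b=env.read_camera('side')[75:275,180:400,::-1]
cv2.imwrite('pics/a2.png',np.hstack([cv2.resize(a,(440,340)),cv2.resize(b,(360,340))]))
E
```

```text
time: 3.12
position: [0.6111, -0.0925, 0.1205]
tool_rot: [0.524, -0.449, 0.613, 0.385]
force: [1.3, 0.1, -0.0]
width: -0.002
t 3.125 p [ 0.6111 -0.0925  0.1205] lane(mm, stop) [-261.3304    0.9406    5.4485] rel red [-60.6917   0.5583   1.1676] rot left [-0.0023 -0.0013  0.0004] entry d [ 0.6558  0.2255 -1.2933]
force lane [ 0.5319 -1.24    0.0817] tips 0.008 w -0.0019408216888609307 [ 0.247   0.1358 -0.0839  0.1324 -1.4356 -0.5744]
```

View pics/a2.png

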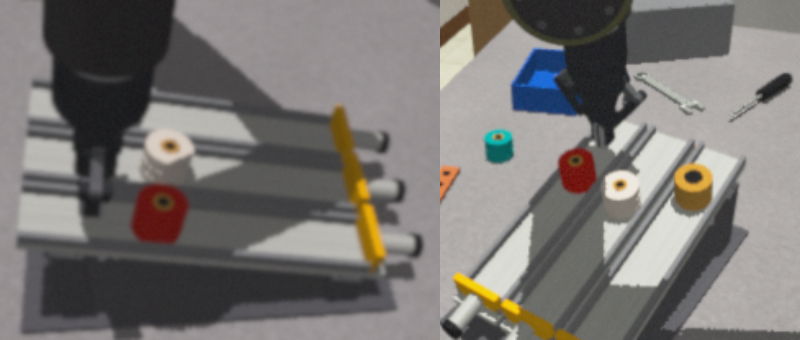

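```bash
python3 -m handwheel '[[[0,0,-3],[0,0,0]],[[2.9,9.3,-2.25],[0,0,0]],[[2.9,9.3,-2.25],[0,0,0]],[[1.5,4.65,-1.1],[0,0,0]],[[1.5,4.65,-1.1],[0,0,0]],[[1.5,4.65,-1.1],[0,0,0]],[[1.5,4.65,-1.1],[0,0,0]]]'
python3 where.py
python3 -m handwheel '[[[2.9,9.3,-2.25],[0,0,0]],[[2.9,9.3,-2.25],[0,0,0]],[[2.9,9.3,-2.25],[0,0,0]],[[0,0,0],[0,0,0]]]'
python3 where.py
python3 - <<'E'
from h import *
a=env.read_camera('scene')[80:250,155:375,::-1]; b=env.read_camera('side')[75:275,180:400,::-1]
cv2.imwrite('pics/a3.png',np.hstack([cv2.resize(a,(440,340)),cv2.resize(b,(360,340))]))
E
```

```text
time: 4.1
position: [0.6233, -0.055, 0.1093]
tool_rot: [0.524, -0.449, 0.612, 0.385]
force: [0.8, -0.4, 0.1]
width: -0.002
t 4.1 p [ 0.6233 -0.055   0.1093] lane(mm, stop) [-220.3955    0.5202    3.3621] rel red [-19.7568   0.1379  -0.9188] rot left [-0.0025 -0.      0.0005] entry d [-11.5325 -37.2615   9.948 ]
force lane [-0.2007 -0.8558  0.0735] tips 0.008 w -0.001792835477232174 [ 0.3016  0.1676 -0.0676  0.1279 -1.4259 -0.63  ]
time: 4.6
position: [0.632, -0.0264, 0.1022]
tool_rot: [0.524, -0.45, 0.612, 0.386]
force: [-0.7, 0.3, 0.7]
width: 0.006
t 4.6 p [ 0.632  -0.0264  0.1022] lane(mm, stop) [-189.6807    0.7269    3.142 ] rel red [10.958   0.3446 -1.1388] rot left [-0.0026 -0.0005 -0.0006] entry d [-20.27   -65.8341  17.0717]
force lane [-0.0979  0.7192  0.7027] tips 0.008 w 0.006346493525280363 [ 0.3414  0.1949 -0.0486  0.1241 -1.4229 -0.6686]
```

View pics/a3.png

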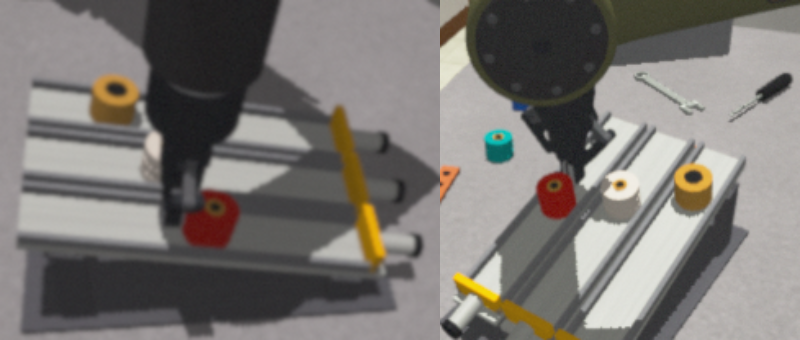

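Red has moved from left-panel x≈160 to x≈213 and is upright and still in its lane. White is unmoved. I keep pushing.

```bash
python3 -m handwheel '[[[3.5,11.2,-2.7],[0,0,0]],[[3.5,11.2,-2.7],[0,0,0]],[[3.5,11.2,-2.7],[0,0,0]],[[3.5,11.2,-2.7],[0,0,0]],[[3.5,11.2,-2.7],[0,0,0]],[[3.5,11.2,-2.7],[0,0,0]],[[3.5,11.2,-2.7],[0,0,0]],[[1.5,4.65,-1.1],[0,0,0]]]'
python3 where.py
python3 -m handwheel '[[[1.5,4.65,-1.1],[0,0,0]],[[1.5,4.65,-1.1],[0,0,0]],[[0,0,0],[0,0,0]]]'
python3 where.py
python3 - <<'E'
from h import *
a=env.read_camera('scene')[80:250,155:375,::-1]; b=env.read_camera('side')[125:325,170:390,::-1]
cv2.imwrite('pics/a4.png',np.hstack([cv2.resize(a,(440,340)),cv2.resize(b,(360,340))]))
E
```

```text
time: 5.7
position: [0.658, 0.0566, 0.0822]
tool_rot: [0.524, -0.449, 0.612, 0.385]
force: [-0.4, -1.3, 0.7]
width: 0.001
t 5.7 p [0.658  0.0566 0.0822] lane(mm, stop) [-100.4427    0.75      3.226 ] rel red [100.196    0.3678  -1.0549] rot left [-0.0025 -0.0005 -0.0002] entry d [ -46.2554 -148.8311   37.0641]
force lane [-1.4559  0.0458  0.3706] tips 0.008 w 0.0014637503712268086 [ 0.4467  0.2922  0.0327  0.1136 -1.4192 -0.7733]
time: 6.08
position: [0.661, 0.0653, 0.0802]
tool_rot: [0.524, -0.449, 0.612, 0.385]
force: [0.3, 0.4, -1.0]
width: -0.001
t 6.075 p [0.661  0.0653 0.0802] lane(mm, stop) [-91.0157   0.5388   3.4156] rel red [109.623    0.1566  -0.8653] rot left [-0.0027 -0.0001  0.0003] entry d [ -49.2165 -157.5737   39.    ]
force lane [ 0.6888 -0.1244 -0.8491] tips 0.008 w -0.0008524158162012719 [ 0.4567  0.304   0.0439  0.1124 -1.4193 -0.7836]
```

View pics/a4.png

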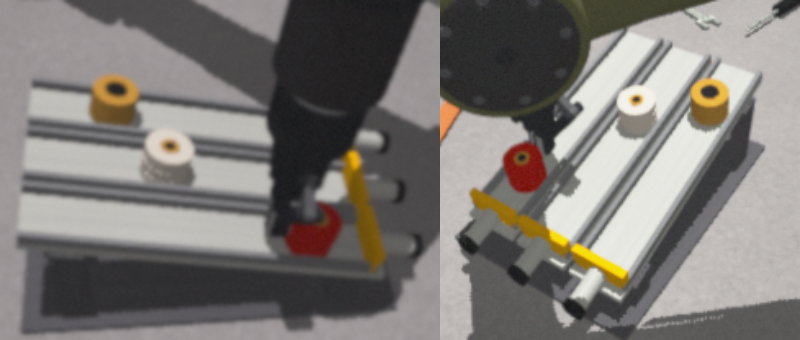

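Red (left 320,228; right 522,155) is upright about 30 mm short of the stop. I slow down and watch the force.

```bash
python3 -m handwheel '[[[1.5,4.65,-1.1],[0,0,0]],[[1.5,4.65,-1.1],[0,0,0]],[[1.5,4.65,-1.1],[0,0,0]],[[1.5,4.65,-1.1],[0,0,0]],[[0.6,1.9,-0.45],[0,0,0]],[[0.6,1.9,-0.45],[0,0,0]]]'
python3 where.py
python3 -m handwheel '[[[0.6,1.9,-0.45],[0,0,0]],[[0.6,1.9,-0.45],[0,0,0]]]'
python3 where.py | tail -1
python3 - <<'E'
from h import *
a=env.read_camera('scene')[80:250,155:375,::-1]; b=env.read_camera('side')[185:285,170:280,::-1]
cv2.imwrite('pics/a5.png',np.hstack([cv2.resize(a,(420,340)),cv2.resize(b,(374,340))]))
E
```

```text
time: 6.92
position: [0.6682, 0.0876, 0.075]
tool_rot: [0.524, -0.449, 0.612, 0.385]
force: [0.4, 0.5, 0.2]
width: 0.001
t 6.925 p [0.6682 0.0876 0.075 ] lane(mm, stop) [-67.0457   0.3492   3.6162] rel red [133.593   -0.033   -0.6647] rot left [-0.0025 -0.0001  0.0004] entry d [ -56.3952 -179.847    44.1966]
force lane [ 0.5058 -0.2054  0.3365] tips 0.008 w 0.0006956350170968989 [ 0.4819  0.3353  0.0739  0.1098 -1.4207 -0.8083]
time: 7.18
position: [0.6694, 0.0913, 0.0742]
tool_rot: [0.524, -0.449, 0.612, 0.385]
force: [0.7, -0.5, -0.1]
width: -0.001
force lane [-0.2703 -0.8254 -0.1493] tips 0.008 w -0.0012155833201742685 [ 0.4859  0.3406  0.079   0.1093 -1.4209 -0.8124]
```

View pics/a5.png

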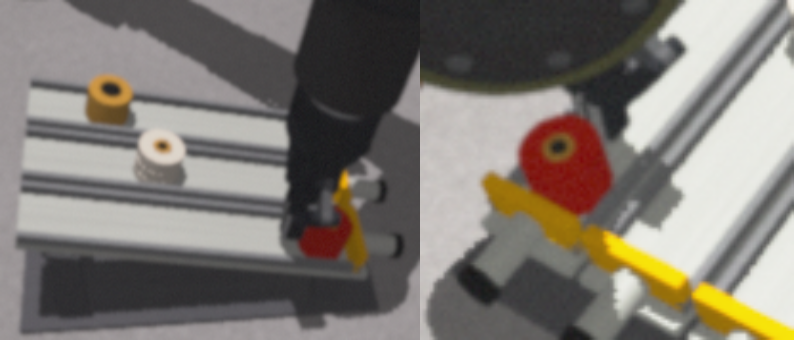

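Red is a few mm from the stop and no contact force shows yet. I go on in 1 mm steps.

```bash
for i in 1; do :; done
python3 -m handwheel '[[[0.3,0.95,-0.2],[0,0,0]],[[0.3,0.95,-0.2],[0,0,0]],[[0.3,0.95,-0.2],[0,0,0]]]'; python3 where.py | tail -1 | cut -c1-50
python3 -m handwheel '[[[0.3,0.95,-0.2],[0,0,0]],[[0.3,0.95,-0.2],[0,0,0]]]'; python3 where.py | tail -1| cut -c1-50
python3 -m handwheel '[[[0.3,0.95,-0.2],[0,0,0]]]';python3 where.py | cut -c1-150
```

```text
time: 7.65
position: [0.6702, 0.0941, 0.0735]
tool_rot: [0.524, -0.449, 0.612, 0.385]
force: [-0.2, 0.4, 0.7]
width: 0.001
force lane [0.1222 0.2637 0.7541] tips 0.008 w 0.0
time: 7.9
position: [0.6705, 0.0951, 0.0733]
tool_rot: [0.523, -0.449, 0.613, 0.385]
force: [-1.8, -5.6, 0.1]
width: -0.001
force lane [-5.8067  0.0197 -1.1965] tips 0.008 w 
time: 8.02
position: [0.6706, 0.0952, 0.0733]
tool_rot: [0.523, -0.449, 0.614, 0.384]
force: [-3.8, -8.8, 1.8]
width: -0.002
t 8.025 p [0.6706 0.0952 0.0733] lane(mm, stop) [-58.9244   0.3027   3.6893] rel red [141.7142  -0.0796  -0.5916] rot left [ 0.0005 -0.0019  0.0015] e
force lane [-9.6964  0.9869 -0.3478] tips 0.008 w -0.001750372659145594 [ 0.4909  0.3485  0.0866  0.1104 -1.4243 -0.8184]
```

The force has risen to about 10 N against the stop and the tool has stalled: red is seated. I back off uphill, then lift clear.

```bash
python3 -m handwheel '[[[-0.6,-1.9,0.45],[0,0,0]],[[-1.5,-4.65,1.1],[0,0,0]],[[-2.9,-9.3,2.25],[0,0,0]],[[-2.9,-9.3,2.25],[0,0,0]],[[0,0,50],[0,0,0]],[[0,0,50],[0,0,0]],[[-20,-50,30],[0,0,0]],[[-20,-50,0],[0,0,0]]]'
python3 -m handwheel '[[[-20,-50,0],[0,0,0]],[[-20,-50,0],[0,0,0]],[[-20,-50,0],[0,0,0]],[[0,0,0],[0,0,0]]]'
python3 - <<'E'
from h import *
a=env.read_camera('scene'); b=env.read_camera('side')
cv2.imwrite('pics/s6.png',a[:,:,::-1]);cv2.imwrite('pics/d6.png',b[:,:,::-1])
cv2.imwrite('pics/a6.png',np.hstack([cv2.resize(a[110:250,235:375,::-1],(400,400),interpolation=2),cv2.resize(b[185:285,170:270,::-1],(400,400),interpolation=2)]))
E
```

```text
time: 9.02
position: [0.6238, -0.0293, 0.213]
tool_rot: [0.526, -0.451, 0.61, 0.384]
force: [0.7, 0.4, 0.9]
width: 0.001
time: 9.52
position: [0.5616, -0.1814, 0.21]
tool_rot: [0.525, -0.448, 0.613, 0.384]
force: [-0.0, 0.6, 0.9]
width: -0.001
```

View pics/a6.png

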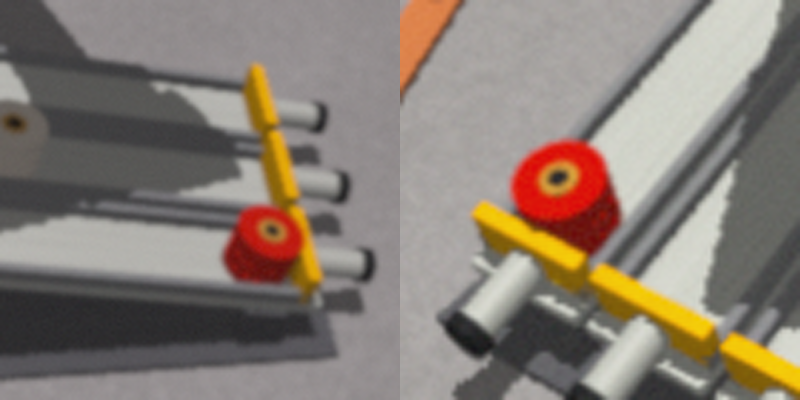

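View pics/d6.png

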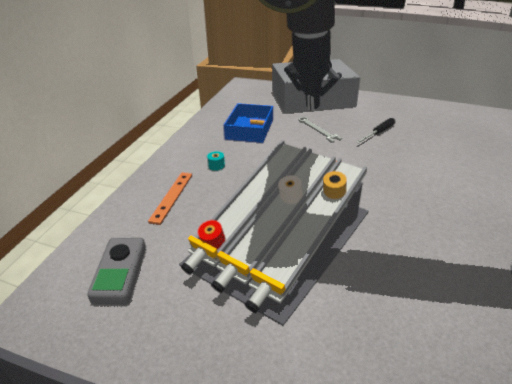

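View pics/s6.png

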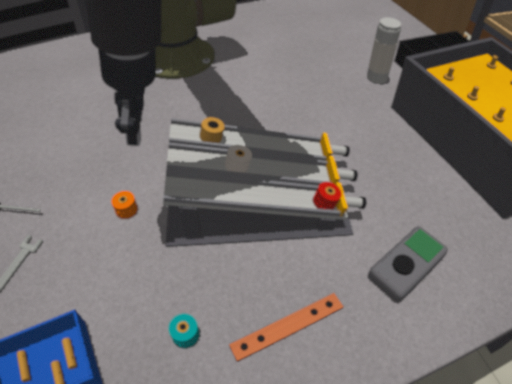

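Red sits against the stop (scene crop insert at 271,231; side crop at 158,178). White and brass are at their old pixels. A numeric check follows.

Run:
```python
from h import *
T,e=tri((235+271.5*.35-.5,110+231.5*.35-.5),(170+158.5*.25-.5,185+178.5*.25-.5))
print('red centre in stop frame mm',RL.T@(T-.017*ZL-STOP)*1e3,e)
print('moved (lane)',RL.T@(T-.017*ZL-RED)*1e3)
for n,f in(('scene','s6'),('side','d6')):
    a=cv2.imread(f'pics/{n}0.png').astype(int);b=cv2.imread(f'pics/{f}.png').astype(int)
    for nm,(u,v) in {'scene':{'bush':(212,124)},'side':{'bush':(335,180)}}[n].items():
        print(n,nm,np.abs(a-b)[v-14:v+14,u-14:u+14].mean())
    # white (in shadow now): correlation of patch
    u,v={'scene':(239,154),'side':(290,188)}[n]
    g=lambda x:cv2.Laplacian(x[v-18:v+18,u-18:u+18].mean(2).astype(np.float32),cv2.CV_32F)
    print(n,'white shift',cv2.phaseCorrelate(g(a),g(b)))
```

```text
red centre in stop frame mm [-25.4369  -0.3883   3.7237] 0.9562713634144877
moved (lane) [175.2018  -0.7705  -0.5571]
scene bush 21.148384353741495
scene white shift ((-0.26592713668764034, -0.4386863666747871), 0.4761175873838825)
side bush 11.329931972789115
side white shift ((-1.6957320688633821, 0.519117455427125), 0.20056921151685125)
```

The 2.4 mm difference along the lane is within calibration and pixel error, and the force stall agrees with contact. The bystander comparison is spoiled by the arm's shadow, so I move the arm away and compare again.

```bash
python3 -m handwheel '[[[-25,-45,10],[0,0,0]],[[-25,-45,10],[0,0,0]],[[-25,-45,10],[0,0,0]],[[-25,-45,10],[0,0,0]],[[-25,-45,10],[0,0,0]],[[0,0,0],[0,0,0]]]'
python3 - <<'E'
from h import *
out=[]
for n,box in(('scene',(110,155,140,220)),('side',(140,175,160,200))):
    b=env.read_camera(n)[:,:,::-1]; cv2.imwrite(f'pics/{n}7.png',b); a=cv2.imread(f'pics/{n}0.png')
    y,x,h,w=box
    out.append(np.hstack([cv2.resize(i[y:y+h,x:x+w],(400,290),interpolation=2) for i in(a,b)]))
    for nm,(u,v) in {'scene':{'bush':(212,129),'white':(239,157)},'side':{'bush':(335,184),'white':(290,190)}}[n].items():
        f=lambda x:x[v-15:v+15,u-15:u+15].mean(2).astype(np.float32)
        print(n,nm,np.abs(f(a)-f(b)).mean(),cv2.phaseCorrelate(f(a),f(b),cv2.createHanningWindow((30,30),cv2.CV_32F)))
cv2.imwrite('pics/a7.png',np.vstack(out))
E
```

```text
time: 10.38
position: [0.4374, -0.405, 0.26]
tool_rot: [0.525, -0.449, 0.613, 0.384]
force: [0.2, 1.1, -0.3]
width: 0.002
scene bush 7.3196297 ((0.12423054908424902, -0.3259281928782052), 0.9035289255777995)
scene white 7.152222 ((-0.17145505822080587, -0.0852542233994491), 0.9415844684176975)
side bush 11.89963 ((0.017226748539707515, -0.16424180788463794), 0.9187962500254313)
side white 4.678889 ((-0.1263365964505727, 0.10663612134285039), 0.9703187404738532)
```

View pics/a7.png

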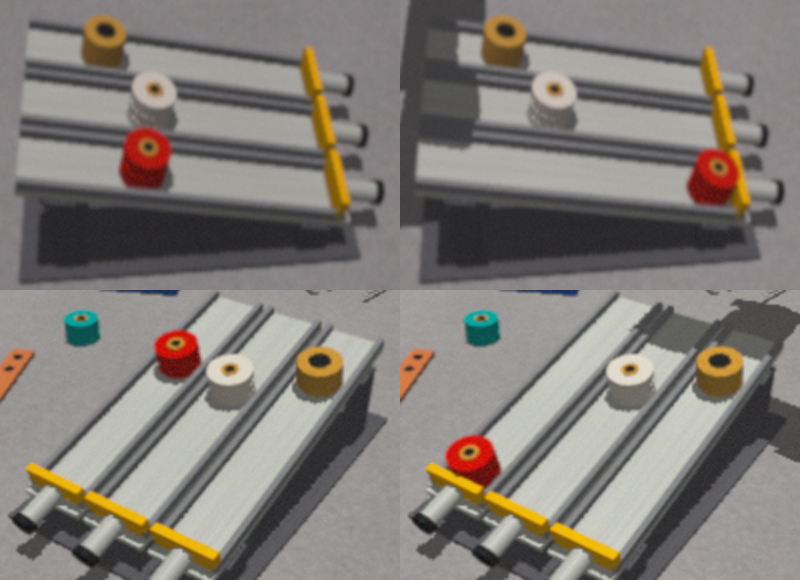

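Bystander shifts are under 0.4 px. Red looks slightly leaned in this view, so I check whether it stands flat or whether this is only perspective.

Run:
```python
from h import *
T7=None
def mask(im):
    h=cv2.cvtColor(im,cv2.COLOR_BGR2HSV); m=(((h[...,0]<6)|(h[...,0]>172))&(h[...,1]>170)&(h[...,2]>50)).astype(np.uint8)
    m=cv2.morphologyEx(m,cv2.MORPH_OPEN,np.ones((2,2))); k,l,s,c=cv2.connectedComponentsWithStats(m); i=1+np.argmax(s[1:,4]); return (l==i).astype(np.uint8)
out=[]
tops={'0':np.array([.6304,-.0328,.1223])}
T,e=tri((235+271.5*.35-.5,110+231.5*.35-.5),(170+158.5*.25-.5,185+178.5*.25-.5)); tops['7']=T
th=np.linspace(0,2*np.pi,60)
for n in('scene','side'):
  row=[]
  for k in '07':
    im=cv2.imread(f'pics/{n}{k}.png'); m=mask(im)
    hu=cv2.fillPoly
    t=tops[k]
    pts=np.array([proj(n,t+.023*(np.cos(q)*XL+np.sin(q)*YL)-hh*ZL) for q in th for hh in(0,.034)])
    u,v=pts.mean(0).astype(int); S=10
    x0,y0=u-20,v-20
    big=cv2.resize(im[y0:y0+40,x0:x0+40],(400,300) if 0 else (300,300),interpolation=2)
    P=((pts-[x0,y0]+.5)*7.5).astype(np.int32)
    cv2.polylines(big,[cv2.convexHull(P)],True,(0,255,0),1); row.append(big)
    ys,xs=np.nonzero(m); print(n,k,'mask',xs.min(),xs.max(),ys.min(),ys.max(),'model',pts.min(0),pts.max(0))
  out.append(np.hstack(row))
cv2.imwrite('pics/a8.png',np.vstack(out))
```

```text
scene 0 mask 223 249 173 200 model [219.5739 170.3822] [248.7243 202.6024]
scene 7 mask 315 340 184 208 model [311.4405 181.0206] [341.0077 211.5366]
side 0 mask 254 274 163 188 model [251.3594 161.5544] [275.4186 188.6243]
side 7 mask 199 224 222 248 model [196.7385 219.4327] [225.0018 250.1104]
```

View pics/a8.png

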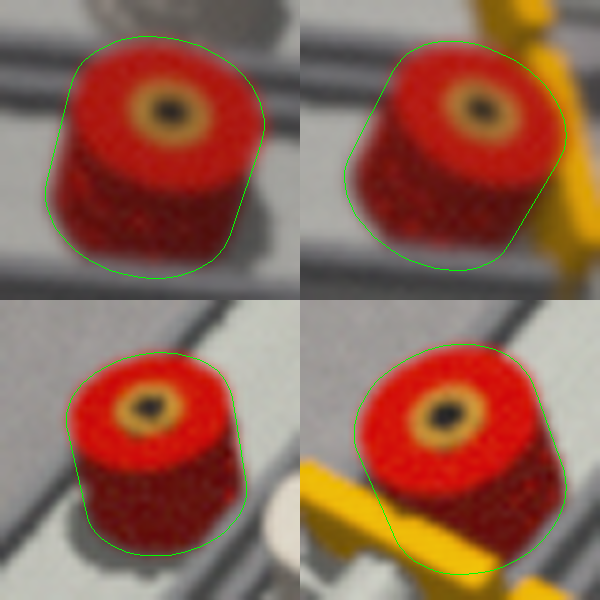

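The outline predicted for a puck standing square to the lane floor matches in both views, so the lean is only perspective. Red stands flat and touches the stop, so I hand in.

```bash
python3 -c "
from bench import env
print(env.job_done())"
```

```text
the job is handed in; nothing more can be done
None
```

I pushed the red insulator about 175 mm down its lane with the shut fingertips, without lifting it. It now rests against the yellow stop, and the job was handed in at about 10.5 s with the arm well clear.

- **Contact with the stop:** the push stalled and the force rose to about 10 N. The cameras put red's centre at x = -25.4 mm where -23 mm was expected, and z about 3.7 mm high. The z offset was already there before the push, and both are close to the calibration and pixel error.
- **Standing flat:** red's outline in both views matches a puck standing square to the lane floor. It looks leaned in the pictures, but that is perspective.
- **Bystanders:** the white insulator and the brass bushing shifted less than 0.4 px between the first and last pictures. An earlier comparison was unreliable because of the arm's shadow, so I moved the arm away and repeated it.

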